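# Load a culture dish into the incubation rack with the plate lifter

## Robot

A 6-joint arm with a two-finger parallel gripper is mounted at the origin on a cart in front of the work surface, level with it; the furniture and walls round the work are solid. World frame = base frame: x ahead of the robot, y to its left, z up, the work surface at z = 0. Lengths are in m, angles in rad, forces in N, time in s.
With the tool pointing down it reaches from about 0.275 to 0.825 m from the base axis. Payload 4.9 kg.
Tool frame: the origin (TCP) lies midway between the tips of the shut fingers; the grasp point (between the pads) lies 19 mm behind it (bot.grip_depth is the distance from the TCP to the grasp point, in m); z points along the fingers, y is the line along which they close (so a half turn about z gives the same grasp; the last joint's range is limited). The gripper opens to 85 mm and grips with 20 to 120 N. Pads are 22 mm wide; open, the fingers measure 114 mm over their backs; the gripper's body (76 mm by 85 mm) begins 54 mm behind the grasp point. The pads swing forward as they close: fully open they stand 13 mm farther back than shut.
Start: joints at [1.185, 0.326, -0.193, 1.052, 0, 1.437], TCP at [0.137, 0.533, 0.231] pointing down, gripper open.
Joint ranges: [-2.65, 2.65], [-0.97, 1.79], [-1.3, 1.35], [-1.93, 2.1], [-1.47, 1.37], [-3.14, 3.14]. Speed limits (rad/s): [2.57, 2.57, 3.14, 3.14, 3.14, 3.14].

## Interface

Orientations are given as a unit quaternion [w, x, y, z].
In Python, from cell import bot gives the robot as it stands. Calls block until the motion is done:
- bot.move_pose(position, orientation): joint-space move of the TCP to a pose.
- bot.move_linear(position, speed=0.15, rotation=None, until_force=None): straight line of the TCP; rotation=None keeps the orientation; speed is the mean speed in m/s. With until_force (N) it stops when the force on the tool has changed by that much, and returns True; else False.
- bot.goto_joints(angles): joint-space move.
- bot.set_gripper(opening, grasp_force=None): opening from 0.0 (shut) to 1.0 (fully open); grasp_force is the grip in N (None keeps the last); returns when the fingers have stopped.
- bot.wait(seconds).
- bot.solve_ik(position, orientation): joint angles nearest the present ones, or None.
- bot.camera(name): name is "scene" or "top"; returns the picture (480x640x3 uint8, red, green, blue); there is no depth.
- bot.calibration(name): a dict with "mtx" (3x3 intrinsics, pixels), "extrinsics" (4x4, takes a point from world to camera coordinates). Camera axes: x right, y down, z forward; pixel columns grow to the right and rows downward; lengths in m; the calibration is good to about 2 mm. A picture is of the moment at which its call begins. calibration takes no time and is no camera call.
A pose or a line that the arm cannot do raises bot.PlanningError and nothing moves.
- bot.close_job(): hands the job in; it is judged then, once.
Trained networks look in the newest picture that a camera, given by its name, has taken for a name from the list of things; names that differ only in an ending like _2 or _b are one class to them, and where a whole thing is asked for, a point or a joint stands for the part that bears it (a point fixed in the world has none). Each returns a list of dicts, best first, with "confidence" (0 to 1); they miss things now and then, are a little off and sometimes report something else, mostly with a low value. They report only what shows in the picture. A call takes as long as a camera call. They do not tell look-alikes from the thing itself.
- bot.search_frame(camera, thing): "bbox" ([left, top, width, height] in pixels, round what is visible of it).
Readings, each from a call of its own:
- bot.read_clock(): time.
- bot.read_joint_positions(): joint angles.
- bot.read_joint_vel(): joint speeds.
- bot.read_joint_efforts(): joint torques, N m.
- bot.read_position(): TCP position.
- bot.read_tool_rot(): TCP orientation.
- bot.read_ft_force(): force on the tool from outside, world axes, zero at the start.
- bot.read_moment(): the same for the moment, N m.
- bot.read_gripper_width(): opening from 0.0 (shut) to 1.0 (fully open).
- bot.read_finger_force(): force on a finger pad.
Only numpy, scipy, OpenCV 4.12 (cv2) and the standard library are available. Lean on these libraries where they do the work, as an engineer would, in place of code of your own. Each camera call takes 0.05 s, during which the arm holds its last target. There are 200 camera calls.

## Task

The closed culture dish in the staging tray is too wide and flat to be taken by hand: it has to go, on the plate lifter, onto the empty middle shelf of the incubation rack, fully in and resting level on both ledges. Take the lifter down from its drying hook, lay it flat on the worktop and let go, and take it again by the handle so that your hand stays out of the rack; then work its bevelled edge under the dish, with the back wall of the tray as the stop, and carry the dish level, never touching it with the fingers. Finally draw the lifter out from under the dish, lay it flat on the worktop, and leave the other dishes, the timer and the marker where they are.

Things in the scene. Friction and masses are not known exactly. Their poses are not given: they have to be found in the camera images.
- lifter: slotted steel plate lifter, 230 mm long, 130 g. x to the blade's tip, z out of its upper face; origin on the underside in mid blade. Blade x -45 to +45, 60 mm wide, 2 mm thick; middle slot x -27 to +19, 9 mm wide. Neck 16 mm wide rises from x -42 to the handle at -75. It balances at x -30 (lies flat on its blade). Hung at the start on the hook, blade up, upper face to the hook's -x
- lifter_handle (a point): middle of the lifter's black handle, at (-135, 0, 36) mm in the lifter's frame; the handle is 100 mm long (x -185 to -85), 14 mm wide (y) and 18 mm high (z 27 to 45); axes as the lifter's
- lifter_tip (a point): middle of the lifter's sharp front edge, on the underside, at (45, 0, 0) mm in the lifter's frame; the last 14 mm of the blade are bevelled on top; axes as the lifter's
- hook: drying stand, fixed: grey base plate 110 x 120 x 10 mm (x -20 to +90), a 12 mm rod 266 mm high at x = +62 mm, a flat strip hook 6 mm wide, 4 mm thick, from the rod to x = -7 mm, its tip turned up 10 mm, and a rod 54 mm lower with a round rubber bumper. The hook points to its own -x, z is up; origin on the worktop under the hook
- hook_seat (a point): on the upper face of the strip hook, 260 mm above the worktop, where the end of the lifter's middle slot bears; the lifter's heel leans on the bumper, so that its blade leans back by 0.17 rad and the handle comes forward. To come off, the lifter goes up by more than 10 mm, then out to the hook's -x by 20 mm or more
- tray: staging tray, fixed: steel, 190 mm (x) by 170 mm (y), floor 3 mm thick, walls 28 mm high at the back (+x, inner face at x = +92 mm) and both sides (inner faces at y = +-82 mm); the front (-x) is open. Origin under the middle of the floor, on the worktop; z is up
- tray_wall (a point): foot of the tray's back wall: middle of its inner face, at floor height (3 mm above the worktop); axes as the tray's
- dish: closed culture dish in the tray, a plain disc 91 mm in diameter and 15 mm high, about 40 g, loose; origin at the centre of its underside, z up
- rack: incubation rack, fixed, white plastic, open at the front (-x): side panels x -52 to +52 mm, 121 mm high, 103 mm apart inside; three pairs of ledges, upper faces at 12, 56, 100 mm, 3 mm thick, 74 mm free between them; a stop bar at the back of each shelf (face x = +48, 5 to 13 mm above the ledge). Top and bottom shelf hold a dish, the middle is empty. Origin under its middle on the worktop
- rack_shelf (a point): the seat on the rack's empty middle shelf: where the centre of the dish's underside belongs, at ledge height (56 mm), 1 mm short of the stop bar; axes as the rack's, x into the rack
- dish_low: dish already on the rack's bottom shelf, 91 x 15 mm, origin at the centre of its underside; leave alone
- dish_top: dish already on the rack's top shelf, 91 x 15 mm, origin at the centre of its underside; leave alone
- timer: small white bench timer, 25 x 70 x 62 mm, bystander; origin at the centre of its underside
- marker: black marker pen lying on the worktop, 125 mm long, 14 mm thick, bystander; origin at the centre of its underside
There are look-alikes about, which are no part of the job. What is shaped like the dish but purple is not meant.

How it is judged:
By the outcome, as a careful person would: the job done as asked, in the order asked, and still so for the second after the job is handed in, with the robot touching nothing.
It also fails if it takes over 72 s, if anything falls off the work surface, if the arm or the gripper's body presses on something with over 40 N, if the wrist force passes 120 N, or if a joint passes its speed limit or range.

## Working session

There is one attempt and no reset: what is moved stays moved. The work goes in short steps, each a Python script; the robot and the scene stay as the last script left them, time stands still between calls to the robot, and variables do not carry over. Pictures are saved under pics/ and viewed, at most 10 in all, crops included, and the job is handed in when it is done.

```bash
mkdir -p pics; ls; python3 - <<'E'
from cell import bot
import cv2,numpy as np
np.set_printoptions(precision=4,suppress=True)
for c in ("scene","top"):
    im=bot.camera(c); cv2.imwrite(f"pics/{c}0.png",im[:,:,::-1])
    k=bot.calibration(c); print(c,k["mtx"].tolist(),np.array(k["extrinsics"]).tolist())
    for t in ("lifter","hook","tray","dish","rack","timer","marker"):
        print(t,[(np.round(d["bbox"]).tolist(),round(d["confidence"],2)) for d in bot.search_frame(c,t)][:5])
print(bot.read_clock())
E
```

```text
pics
scene [[579.2118463412913, 0.0, 329.14760541088515], [0.0, 579.2118463412913, 237.49736053620668], [0.0, 0.0, 1.0]] [[-0.8176616018429028, -0.5754066367359052, 0.01834958506268101, 0.4551025336579402], [-0.4289703289385869, 0.587696977649497, -0.6860005243088138, 0.4308057783610785], [0.38394525880914215, -0.5687877151116405, -0.7273696263771674, 1.4001050571290503], [0.0, 0.0, 0.0, 1.0]]
lifter [([233.0, 336.0, 44.0, 64.0], 0.6)]
hook [([198.0, 347.0, 61.0, 87.0], 0.88)]
tray [([293.0, 233.0, 87.0, 70.0], 0.97)]
dish [([388.0, 174.0, 24.0, 17.0], 0.94), ([304.0, 252.0, 31.0, 26.0], 0.61)]
rack [([377.0, 189.0, 53.0, 56.0], 0.55)]
timer [([282.0, 305.0, 14.0, 37.0], 0.9)]
marker [([290.0, 302.0, 30.0, 30.0], 0.67)]
top [[512.7305360007499, 0.0, 322.8453845793382], [0.0, 512.7305360007499, 237.63263247262313], [0.0, 0.0, 1.0]] [[-0.02744014305968019, -0.9996177312182822, 0.0033808257687736863, -0.06080110547090769], [-0.9891233616800448, 0.026662837259144947, -0.14465154160277693, 0.6533895238763816], [0.14450610342692044, -0.00731331274504742, -0.9894768827663746, 1.6152485930241371], [0.0, 0.0, 0.0, 1.0]]
lifter [([151.0, 263.0, 45.0, 29.0], 0.6)]
hook [([150.0, 243.0, 53.0, 51.0], 0.67)]
tray [([302.0, 216.0, 62.0, 63.0], 0.74)]
dish [([453.0, 224.0, 25.0, 27.0], 0.68), ([317.0, 222.0, 27.0, 30.0], 0.55)]
rack [([387.0, 243.0, 54.0, 49.0], 0.62)]
timer [([248.0, 249.0, 24.0, 8.0], 0.51), ([149.0, 241.0, 57.0, 50.0], 0.33)]
marker [([151.0, 261.0, 46.0, 30.0], 0.54), ([257.0, 254.0, 43.0, 8.0], 0.45)]
0.8
```

```bash
python3 - <<'E'
import cv2,numpy as np
a=cv2.imread("pics/scene0.png")[150:450,150:490]; b=cv2.imread("pics/top0.png")[190:330,130:490]
cv2.imwrite("pics/sc.png",cv2.resize(a,(680,600),interpolation=cv2.INTER_CUBIC)) 
cv2.imwrite("pics/tc.png",cv2.resize(b,(792,308),interpolation=cv2.INTER_CUBIC))
E
```

```text
(no output)
```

View pics/sc.png

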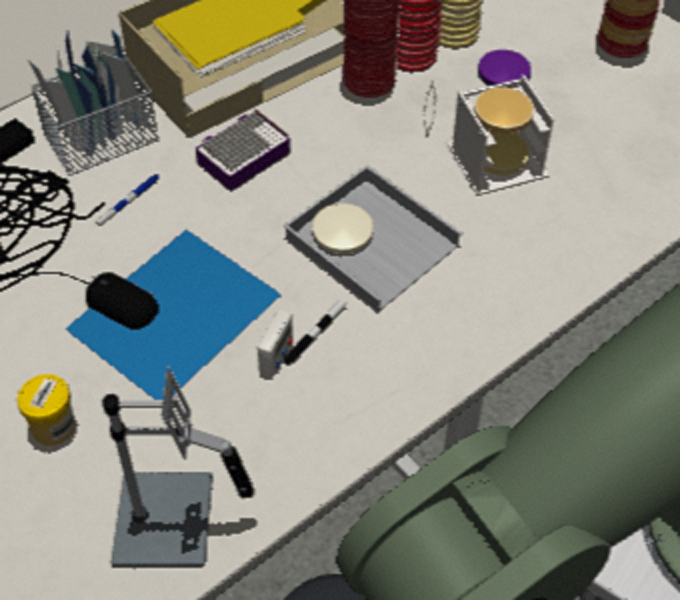

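View pics/tc.png

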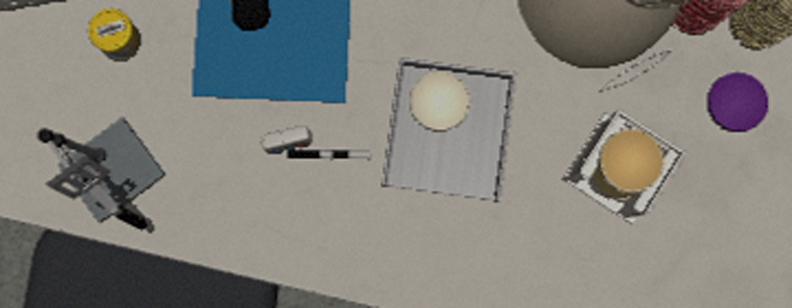

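```bash
python3 - <<'E'
import cv2,numpy as np
def tile(f,x,y,w,h,s):
    t=cv2.resize(cv2.imread(f)[y:y+h,x:x+w],(w*s,h*s),interpolation=cv2.INTER_CUBIC)
    for i in range(x,x+w):
        if i%10==0: cv2.line(t,(int((i-x+.5)*s),0),(int((i-x+.5)*s),6),(0,0,255),1); cv2.putText(t,str(i),(int((i-x+.5)*s)-8,16),0,.3,(0,0,255),1)
    for i in range(y,y+h):
        if i%10==0: cv2.line(t,(0,int((i-y+.5)*s)),(6,int((i-y+.5)*s)),(0,0,255),1); cv2.putText(t,str(i),(8,int((i-y+.5)*s)+3),0,.3,(0,0,255),1)
    return t
def comp(n,L):
    c=np.zeros((600,800,3),np.uint8)
    for (X,Y),t in L: c[Y:Y+t.shape[0],X:X+t.shape[1]]=t[:600-Y,:800-X]
    cv2.imwrite(n,c)
S="pics/scene0.png";T="pics/top0.png"
comp("pics/c1.png",[((0,0),tile(S,197,330,86,108,5)),((435,0),tile(S,372,185,60,65,6)),((435,395),tile(T,385,238,58,40,5))])
comp("pics/c2.png",[((0,0),tile(S,288,230,96,80,5)),((0,402),tile(T,148,240,56,39,5)),((485,0),tile(T,300,212,63,70,5)),((485,352),tile(T,385,240,60,50,5))])
E
```

```text
(no output)
```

View pics/c1.png

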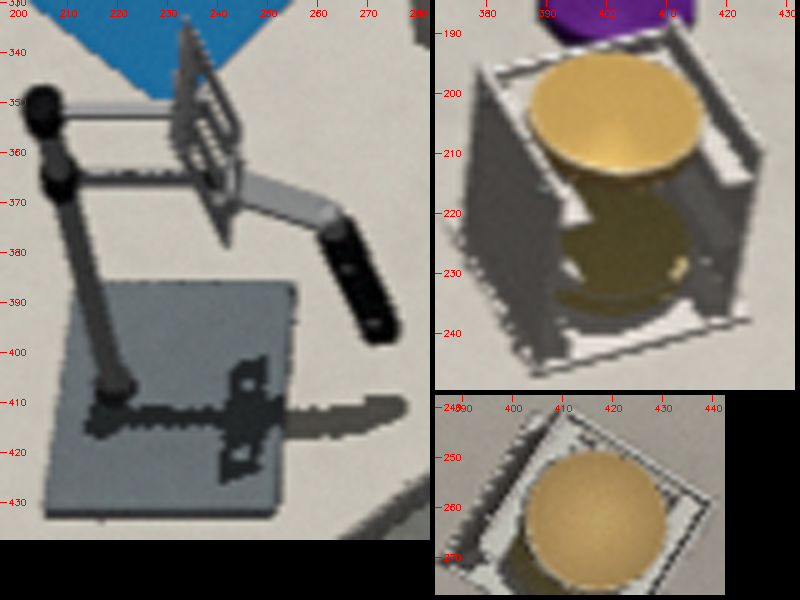

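View pics/c2.png

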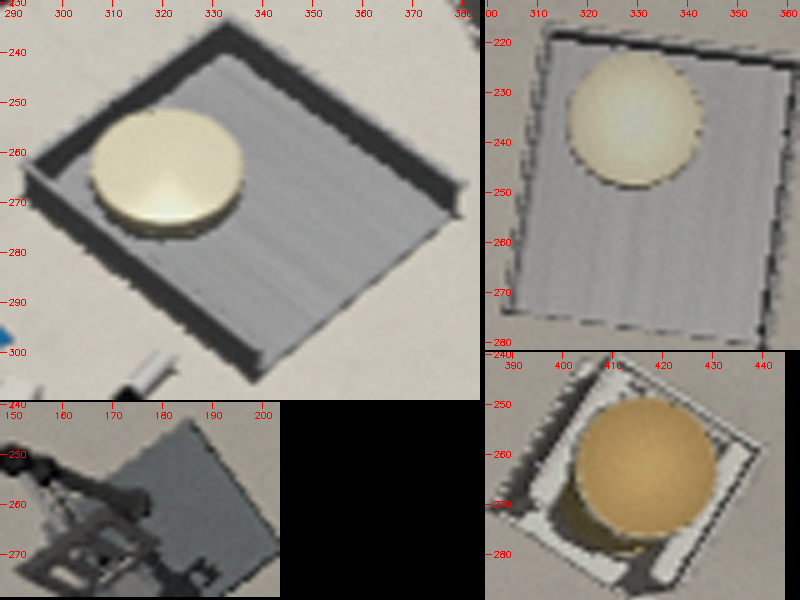

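```bash
cat > geo.py <<'E'
import numpy as np
from cell import bot
from scipy.optimize import least_squares
np.set_printoptions(precision=4,suppress=True)
K={c:(np.array(bot.calibration(c)["mtx"]),np.array(bot.calibration(c)["extrinsics"])) for c in("scene","top")}
def proj(c,P):
    M,E=K[c]; p=M@(E[:3,:3]@np.asarray(P,float)+E[:3,3]); return p[:2]/p[2]
def back(c,uv,z):
    M,E=K[c]; R=E[:3,:3]; C=-R.T@E[:3,3]; d=R.T@np.linalg.solve(M,[uv[0],uv[1],1.]); return C+d*(z-C[2])/d[2]
def T(p,P): c,s=np.cos(p[2]),np.sin(p[2]); return np.array([p[0]+c*P[0]-s*P[1],p[1]+s*P[0]+c*P[1],P[2]])
def fit(p0,obs):
    f=lambda p: np.concatenate([proj(c,T(p,P))-uv for c,P,uv in obs])
    r=least_squares(f,p0,loss="soft_l1",x_scale=[.01,.01,.05]); return r.x,f(r.x).reshape(-1,2)
E
python3 - <<'E'
from geo import *
for n,c,uv,z in [("rackFL","scene",(388.5,247.3),0),("rackFR","scene",(424,237.8),0),("rackTFL","scene",(394,218.3),.121),("rackTBL","scene",(378.7,195.3),.121),("rackTBR","scene",(411.5,188.7),.121),("rackTFR","scene",(426.2,209.5),.121),
 ("r1","top",(410,241),.121),("r2","top",(439,259),.121),("r3","top",(388,271),0),("r4","top",(423,288),.121),
 ("trBL","scene",(292.5,261.5),.028),("trBR","scene",(333.1,233.1),.028),("trFR","scene",(379.9,266.5),.028),("trFL","scene",(339.1,299.9),.028),
 ("trBL","top",(312.5,218.1),.028),("trBR","top",(362.1,224.7),.028),("trFL","top",(304.5,273.9),.0),("trFR","top",(355.1,280.9),.028),
 ("dish","scene",(320.7,262.1),.018),("dish","top",(329.3,235.5),.018),("dtop","scene",(400,202.8),.115),("dtop","top",(416.3,262),.115),
 ("hA","scene",(211.5,386.1),.01),("hB","scene",(255.9,386.9),.01),("hC","scene",(251.5,432),.01),("hD","scene",(205.5,431),.01),("hA","top",(185.5,243.1),.01),("hB","top",(203.5,268.5),.01)]:
    print(n,c,back(c,uv,z)[:2])
E
```

```text
rackFL scene [ 0.5382 -0.2892]
rackFR scene [ 0.4694 -0.3888]
rackTFL scene [ 0.5363 -0.2954]
rackTBL scene [ 0.6245 -0.3532]
rackTBR scene [ 0.559  -0.4384]
rackTFR scene [ 0.4781 -0.3838]
r1 top [ 0.623  -0.3476]
r2 top [ 0.5646 -0.4341]
r3 top [ 0.5412 -0.2912]
r4 top [ 0.477  -0.3798]
trBL scene [ 0.7247 -0.0524]
trBR scene [ 0.6946 -0.2162]
trFR scene [ 0.5082 -0.1862]
trFL scene [ 0.5356 -0.017 ]
trBL top [ 0.7204 -0.0464]
trBR top [ 0.6939 -0.2092]
trFL top [ 0.5391 -0.015 ]
trFR top [ 0.5098 -0.1793]
dish scene [ 0.6619 -0.1059]
dish top [ 0.6624 -0.1003]
dtop scene [ 0.5583 -0.3687]
dtop top [ 0.5578 -0.3647]
hA scene [0.6478 0.3749]
hB scene [0.5577 0.3129]
hC scene [0.4909 0.408 ]
hD scene [0.5794 0.4683]
hA top [0.651 0.376]
hB top [0.5651 0.316 ]
```

```bash
cat > fitall.py <<'E'
from geo import *
import json,cv2
S,Tp="scene","top"
w=.0535+.001
o=0.0545
rack=[(S,(-.052,o,0),(388.5,247.3)),(S,(-.052,-o,0),(424,237.8)),(S,(-.052,o,.121),(394,218.3)),(S,(.052,o,.121),(378.7,195.3)),(S,(.052,-o,.121),(411.5,188.7)),(S,(-.052,-o,.121),(426.2,209.5)),
(Tp,(.052,o,.121),(410,241)),(Tp,(.052,-o,.121),(439,259)),(Tp,(-.052,o,0),(388,271)),(Tp,(-.052,-o,.121),(423,288))]
ty=.0835
tray=[(S,(.095,ty,.028),(292.5,261.5)),(S,(.095,-ty,.028),(333.1,233.1)),(S,(-.095,-ty,.028),(379.9,266.5)),(S,(-.095,ty,.028),(339.1,299.9)),(S,(.092,.082,.003),(297.9,265.5)),(S,(.092,-.082,.003),(333.1,240.5)),(S,(-.095,ty,0),(338.5,306.1)),(S,(-.095,-ty,0),(378.9,272.9)),
(Tp,(.095,ty,.028),(312.5,218.1)),(Tp,(.095,-ty,.028),(362.1,224.7)),(Tp,(-.095,ty,.0),(304.5,273.9)),(Tp,(-.095,-ty,.028),(355.1,280.9))]
hook=[(S,(.09,-.06,.01),(211.5,386.1)),(S,(-.02,-.06,.01),(255.9,386.9)),(S,(-.02,.06,.01),(251.5,432)),(S,(.09,.06,.01),(205.5,431)),(Tp,(.09,-.06,.01),(185.5,243.1)),(Tp,(-.02,-.06,.01),(203.5,268.5))]
P={}
for n,o_,p0 in [("rack",rack,(.55,-.367,-.58)),("tray",tray,(.615,-.115,-.17)),("hook",hook,(.541,.372,.6))]:
    x,r=fit(p0,o_); P[n]=x.tolist(); print(n,x,"max/rms px",abs(r).max(),np.sqrt((r**2).mean())); print(r.round(1).tolist())
d=.5*(back(S,(320.7,262.1),.018)+back(Tp,(329.3,235.5),.018)); P["dish"]=d[:2].tolist()
t=P["tray"]; c,s=np.cos(t[2]),np.sin(t[2]); e=d[:2]-t[:2]; print("dish in tray",c*e[0]+s*e[1],-s*e[0]+c*e[1])
json.dump(P,open("P.json","w"))
# lifter overlay
a=.17; h=P["hook"]; seat=np.array([0,0,.260])
xl=np.array([np.sin(a),0,np.cos(a)]); zl=np.array([-np.cos(a),0,np.sin(a)]); yl=np.cross(zl,xl)
L=lambda p:T(h,seat+xl*(p[0]-.019)+yl*p[1]+zl*p[2])
pts=[(.045,.03,0),(.045,-.03,0),(-.045,-.03,0),(-.045,.03,0),(-.085,0,.036),(-.185,0,.036)]
tiles=[]
for cam,(x,y,w_,h_) in((S,(190,325,100,115)),(Tp,(140,235,75,75))):
    k=5 if cam==S else 5
    im=cv2.resize(cv2.imread(f"pics/{cam}0.png")[y:y+h_,x:x+w_],None,fx=k,fy=k,interpolation=cv2.INTER_CUBIC)
    q=[tuple(int(v) for v in (proj(cam,L(p))-(x,y)+.5)*k) for p in pts]
    for i,j in((0,1),(1,2),(2,3),(3,0),(4,5)): cv2.line(im,q[i],q[j],(0,0,255),1)
    for b in [(.062,0,.01),(.062,0,.266),(-.007,0,.26)]: cv2.circle(im,tuple(int(v) for v in (proj(cam,T(h,b))-(x,y)+.5)*k),3,(0,255,0),1)
    tiles.append(cv2.copyMakeBorder(im,0,600-im.shape[0],0,0,cv2.BORDER_CONSTANT))
cv2.imwrite("pics/ov.png",np.hstack(tiles)[:, :800])
E
python3 fitall.py
```

```text
rack [ 0.55   -0.3654 -0.5955] max/rms px 3.1325237099907213 1.0067518214161917
[[0.5, -0.3], [-3.1, 0.4], [-1.1, 0.7], [-0.4, 0.8], [-0.8, -0.7], [0.1, 0.7], [0.6, -0.2], [1.9, 0.6], [0.0, 1.1], [0.5, 0.2]]
tray [ 0.6152 -0.116  -0.1748] max/rms px 4.156850660914586 1.2031436795830908
[[-0.1, 0.7], [-0.2, 0.3], [-0.5, 1.1], [-0.1, -0.1], [-4.2, 2.5], [-0.0, -0.7], [0.2, -0.2], [-0.3, 0.9], [1.2, -0.9], [1.7, -0.1], [0.7, 0.9], [0.7, 0.8]]
hook [0.5414 0.371  0.6236] max/rms px 1.6218140233426936 0.920123949276458
[[-0.5, -0.4], [-0.2, -1.2], [0.2, 0.2], [-1.2, 1.3], [0.3, 0.4], [1.6, 1.4]]
dish in tray 0.04397520090038367 0.0208370667839768
```

View overlay.

View pics/ov.png

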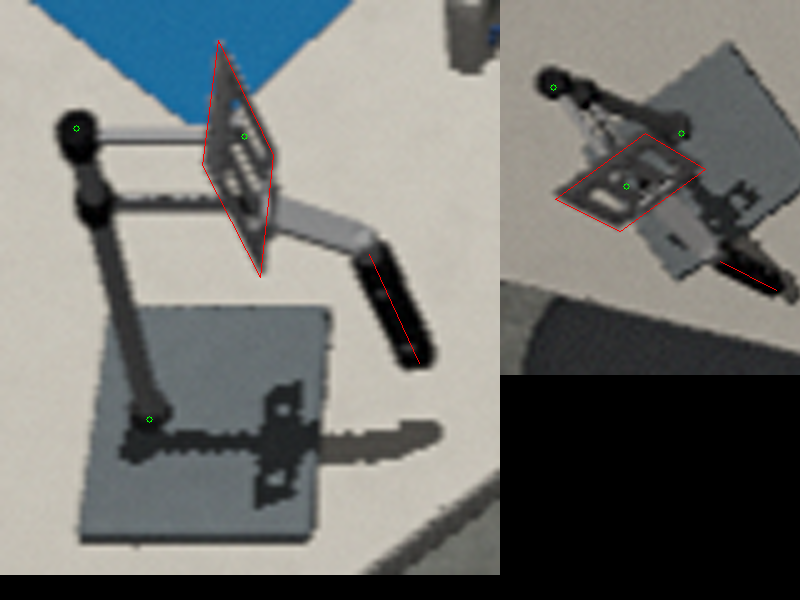

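```bash
cat > plan.py <<'E'
from geo import *
import json
from scipy.spatial.transform import Rotation as R
P=json.load(open("P.json"))
def q(Rm): v=R.from_matrix(Rm).as_quat(); return [float(v[3]),*map(float,v[:3])]
G=bot.grip_depth
# lifter pose: rotation RL (columns x,y,z), tool z=-zl; tool y = +-yl
def lifter_rot(yaw,pitch): # pitch: 0 flat; +pi/2 tip up
    return (R.from_euler("z",yaw)*R.from_euler("y",-pitch)).as_matrix()
FL=[1]
def tool(RL,o,gx,gz=.036,tilt=0.):
    """TCP pose for grasp of the lifter at lifter x=gx; tilt leans tool about yl"""
    g=np.asarray(o)+RL@np.array([gx,0,gz])
    Rt=RL@R.from_euler("y",tilt).as_matrix()@np.diag([1.,-1,-1])
    if FL[0]<0: Rt=Rt@np.diag([-1.,-1,1])
    return (g+Rt[:,2]*G).tolist(), q(Rt)
E
python3 - <<'E'
from plan import *
h,t,r=P["hook"],P["tray"],P["rack"]
print("grip depth",G)
a=.17
RL=lifter_rot(h[2],np.pi/2-a); o=T(h,(0,0,.26))-RL@[.019,0,0]
print(RL)
for f in(1,-1):
    FL[0]=f
    print("flip",f)
    for gx in(-.10,-.12,-.135,-.15):
      for tl in(0,.2,.4,-.2,-.4):
        p,qq=tool(RL,o,gx,tilt=tl); print("hang",gx,tl,np.round(p,3),None if (s:=bot.solve_ik(p,qq)) is None else np.round(s,2))
    for nm,b,x in(("tray",t,(.0465,P["dish"] and .021,.003)),("trayout",t,(-.11,.021,.003)),("rack",r,(.0015,0,.06)),("rackout",r,(-.13,0,.06))):
      RLf=lifter_rot(b[2],0)
      for gx in(-.135,-.15,-.165):
       for tl in (0,.3):
        p,qq=tool(RLf,T(b,x),gx,tilt=tl); print(nm,gx,tl,np.round(p,3),None if (s:=bot.solve_ik(p,qq)) is None else np.round(s,2))
E
```

```text
grip depth 0.0187
[[ 0.1373 -0.5839 -0.8001]
 [ 0.0988  0.8118 -0.5755]
 [ 0.9856  0.      0.1692]]
flip 1
hang -0.1 0 [0.511 0.349 0.146] None
hang -0.1 0.2 [0.51  0.349 0.142] None
hang -0.1 0.4 [0.509 0.348 0.139] [ 0.38  0.43 -1.21 -1.06  0.21  3.01]
hang -0.1 -0.2 [0.511 0.349 0.149] None
hang -0.1 -0.4 [0.511 0.349 0.153] None
hang -0.12 0 [0.508 0.347 0.126] None
hang -0.12 0.2 [0.508 0.347 0.122] None
hang -0.12 0.4 [0.506 0.346 0.119] [ 0.37  0.51 -1.23 -1.16  0.21  3.01]
hang -0.12 -0.2 [0.509 0.347 0.13 ] None
hang -0.12 -0.4 [0.508 0.347 0.133] None
hang -0.135 0 [0.506 0.346 0.111] None
hang -0.135 0.2 [0.506 0.345 0.108] None
hang -0.135 0.4 [0.504 0.344 0.104] [ 0.37  0.57 -1.24 -1.23  0.21  3.  ]
hang -0.135 -0.2 [0.507 0.346 0.115] None
hang -0.135 -0.4 [0.506 0.346 0.119] None
hang -0.15 0 [0.504 0.344 0.096] None
hang -0.15 0.2 [0.504 0.344 0.093] None
hang -0.15 0.4 [0.502 0.343 0.089] [ 0.37  0.63 -1.25 -1.3   0.21  3.  ]
hang -0.15 -0.2 [0.505 0.345 0.1  ] None
hang -0.15 -0.4 [0.504 0.344 0.104] None
tray -0.135 0 [ 0.532 -0.08   0.02 ] [-0.29  0.54 -0.48  0.55
[... 3882 characters left out ...]

rack -0.15 0.3 [ 0.422 -0.279  0.078] [-0.71  0.62 -0.18  1.06 -0.03 -0.11]
rack -0.165 0 [ 0.415 -0.274  0.077] [-0.73  0.4  -0.54  0.64  0.   -0.14]
rack -0.165 0.3 [ 0.41  -0.271  0.078] [-0.71  0.6  -0.23  1.04 -0.03 -0.11]
rackout -0.135 0 [ 0.331 -0.217  0.077] [-0.77  0.24 -0.78  0.55  0.   -0.17]
rackout -0.135 0.3 [ 0.326 -0.214  0.078] [-0.74  0.45 -0.51  0.91 -0.04 -0.14]
rackout -0.15 0 [ 0.318 -0.208  0.077] [-0.77  0.21 -0.82  0.54  0.   -0.18]
rackout -0.15 0.3 [ 0.314 -0.205  0.078] [-0.74  0.42 -0.55  0.89 -0.04 -0.14]
rackout -0.165 0 [ 0.306 -0.2    0.077] [-0.78  0.19 -0.85  0.53  0.   -0.19]
rackout -0.165 0.3 [ 0.301 -0.197  0.078] [-0.75  0.4  -0.59  0.88 -0.04 -0.14]
```

```bash
python3 - <<'E'
from plan import *
import cv2
print("edge",back("top",(130,288),0)[:2],back("top",(303,330),0)[:2],"timer",back("top",(260,253),0)[:2],"marker ends",back("top",(261,260),0)[:2],back("top",(299,260.5),0)[:2])
cen={}
for c,(x0,y0,x1,y1) in (("scene",(260,368,282,404)),("top",(180,276,204,298))):
    im=cv2.imread(f"pics/{c}0.png")[y0:y1,x0:x1].max(2)
    m=(im<60).astype(np.uint8); n,l,s,ce=cv2.connectedComponentsWithStats(m); i=1+np.argmax(s[1:,4]); cen[c]=ce[i]+(x0,y0); print(c,cen[c],s[i])
Mh=[K[c][0]@K[c][1][:3] for c in("scene","top")]
X=cv2.triangulatePoints(Mh[0],Mh[1],cen["scene"].reshape(2,1),cen["top"].reshape(2,1)); X=(X[:3]/X[3]).ravel(); print("handle mid tri",X,[proj(c,X)-cen[c] for c in cen])
h=P["hook"]; RL=lifter_rot(h[2],np.pi/2-.17); o=T(h,(0,0,.26))-RL@[.019,0,0]; H=o+RL@[-.135,0,.036]; print("pred",H, [proj(c,H)-cen[c] for c in cen])
FL[0]=1
t=P["tray"]
for f in(1,-1):
  FL[0]=f
  for tl in(.5,.7):
    p,qq=tool(RL,o,-.12,tilt=tl); print("hang",tl,bot.solve_ik(p,qq))
    pp=np.array(p)-.1*R.from_quat(np.roll(qq,-1)).as_matrix()[:,2]; print("  pre",bot.solve_ik(pp.tolist(),qq))
    p,qq=tool(RL,o+[0,0,.03]-.08*np.array([np.cos(h[2]),np.sin(h[2]),0]),-.12,tilt=tl); print("  out",bot.solve_ik(p,qq))
    for dx in(-.15,-.13):
      RLf=lifter_rot(t[2],0); p,qq=tool(RLf,T(t,(dx-.01,.021,0)),-.12,tilt=tl); print("  lay",dx,np.round(p,3),bot.solve_ik(p,qq))
E
```

```text
edge [0.5083 0.5591] [ 0.3568 -0.0061] timer [0.6125 0.1312] marker ends [0.5891 0.1281] [0.584  0.0022]
scene [268.4056 386.1611] [  1   6  16  25 180]
top [187.8712 285.1364] [  0   0  18  18 132]
handle mid tri [0.4988 0.3364 0.1131] [array([-2.6398, -0.6112]), array([1.2131, 2.242 ])]
pred [0.4915 0.3351 0.1143] [array([0.1999, 0.4281]), array([1.508 , 4.6212])]
hang 0.5 [ 0.3856  0.3953 -1.1566 -0.8679  0.1858  2.9921]
  pre [ 0.3216  0.0733 -1.2696 -0.6503  0.2353  2.9505]
  out None
  lay -0.15 [ 0.334 -0.045  0.02 ] [-0.2993  0.6242 -0.5053  0.9381 -0.0596  3.0322]
  lay -0.13 [ 0.354 -0.049  0.02 ] [-0.2943  0.6485 -0.4497  0.9695 -0.0572  3.0366]
hang 0.7 [ 0.4086  0.2853 -0.9772 -0.3811  0.138   2.9762]
  pre [ 0.3685 -0.0035 -1.0214 -0.1317  0.1634  2.9448]
  out [ 0.3564  0.084  -1.1203 -0.3165  0.171   2.9354]
  lay -0.15 [ 0.331 -0.045  0.022] [-0.2882  0.7768 -0.3311  1.1598 -0.0729  3.0547]
  lay -0.13 [ 0.351 -0.048  0.022] [-0.284   0.8009 -0.2712  1.1957 -0.0703  3.0579]
hang 0.5 [ 0.3856  0.3953 -1.1566 -0.8679  0.1858 -0.1495]
  pre [ 0.3216  0.0733 -1.2696 -0.6503  0.2353 -0.1911]
  out None
  lay -0.15 [ 0.334 -0.045  0.02 ] [-0.2993  0.6242 -0.5053  0.9381 -0.0596 -0.1094]
  lay -0.13 [ 0.354 -0.049  0.02 ] [-0.2943  0.6485 -0.4497  0.9695 -0.0572 -0.105 ]
hang 0.7 [ 0.4086  0.2853 -0.9772 -0.3811  0.138  -0.1654]
  pre [ 0.3685 -0.0035 -1.0214 -0.1317  0.1634 -0.1967]
  out [ 0.3564  0.084  -1.1203 -0.3165  0.171  -0.2062]
  lay -0.15 [ 0.331 -0.045  0.022] [-0.2882  0.7768 -0.3311  1.1598 -0.0729 -0.0869]
  lay -0.13 [ 0.351 -0.048  0.022] [-0.284   0.8009 -0.2712  1.1957 -0.0703 -0.0837]
```

```bash
cat >> plan.py <<'E'
FL[0]=-1
def lin(p,s=.15,rot=None,f=None): return bot.move_linear([float(v) for v in p],speed=s,rotation=rot,until_force=f)
E
python3 - <<'E'
from plan import *
h=P["hook"]; RL=lifter_rot(h[2],np.pi/2-.17)
u=np.array([np.cos(h[2]),np.sin(h[2]),0]); v=np.array([-u[1],u[0],0])
o=T(h,(0,0,.26))-RL@[.019,0,0]+.002*u-.0015*v
p,qq=tool(RL,o,-.12,tilt=.7); p=np.array(p); az=R.from_quat(np.roll(qq,-1)).as_matrix()[:,2]
bot.set_gripper(1.0,60)
bot.move_pose((p-.09*az).tolist(),qq); print(bot.read_clock())
lin(p,.12); print(bot.read_clock(),bot.read_ft_force())
bot.set_gripper(0,100); print(bot.read_clock(),bot.read_gripper_width(),bot.read_finger_force(),bot.read_ft_force())
p=p+[0,0,.02]; lin(p,.08); print(bot.read_ft_force())
p=p-.06*u; lin(p,.12); print(bot.read_clock(),bot.read_ft_force(),bot.read_moment(),bot.read_joint_positions())
import cv2; a=bot.camera("scene"); b=bot.camera("top")
x=np.hstack([cv2.resize(a[300:460,170:330],(480,480)),cv2.resize(b[220:320,130:200],(320,457))[:457].copy() if 0 else cv2.copyMakeBorder(cv2.resize(b[220:320,130:194],(307,480)),0,0,0,0,0)])
cv2.imwrite("pics/s1.png",x[:,:,::-1])
E
```

```text
2.4667
3.3667 [ 1.2359 -0.0287  0.5037]
4.025 0.14297659526694353 97.09822654724121 [-1.9085  0.0952  0.7761]
[-0.6168  0.39   -2.186 ]
5.075 [ 1.3419  0.3868 -0.71  ] [-0.4999  0.6945 -0.03  ] [ 0.3689  0.1494 -1.085  -0.3496  0.163  -0.1962]
```

View pics/s1.png

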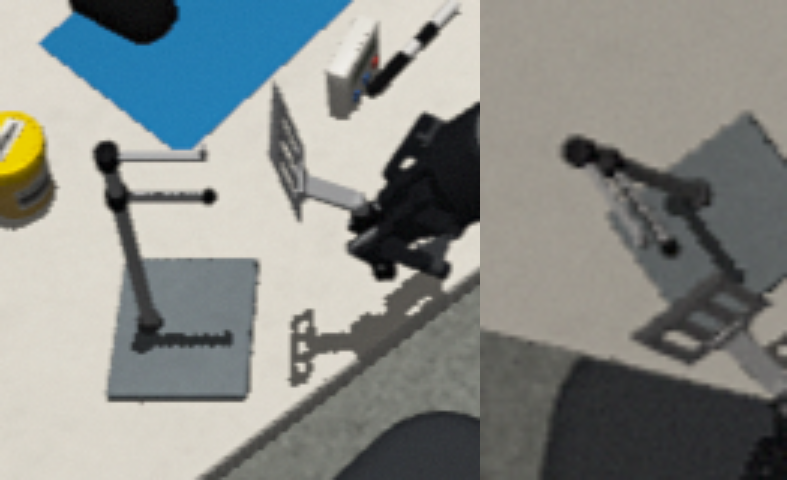

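```bash
python3 - <<'E'
from plan import *
t=P["tray"]; RL=lifter_rot(t[2],0); ox=-.155
j=list(bot.read_joint_positions()); j[0]=-.25; bot.goto_joints(j); print(bot.read_clock())
p,qq=tool(RL,T(t,(ox,.021,.06)),-.12,tilt=.7)
bot.move_pose(p,qq); print(bot.read_clock(),bot.read_ft_force())
p=np.array(p); lin(p-[0,0,.045],.15)
print(lin(p-[0,0,.075],.03,f=2.5)); print(bot.read_clock(),bot.read_position(),p-[0,0,.06],bot.read_ft_force(),bot.read_moment())
import cv2; a=bot.camera("scene"); b=bot.camera("top")
x=np.hstack([cv2.resize(a[230:390,270:430],(480,480)),cv2.resize(b[205:337,290:378],(320,480))])
cv2.imwrite("pics/s2.png",x[:,:,::-1])
E
```

```text
6.425
7.875 [-0.812  -1.1387 -1.191 ]
True
8.9083 [ 0.3362 -0.0454  0.0225] [ 0.3362 -0.0454  0.0217] [1.3475 0.4536 5.1935] [-0.0908 -0.4879  0.0264]
```

View pics/s2.png

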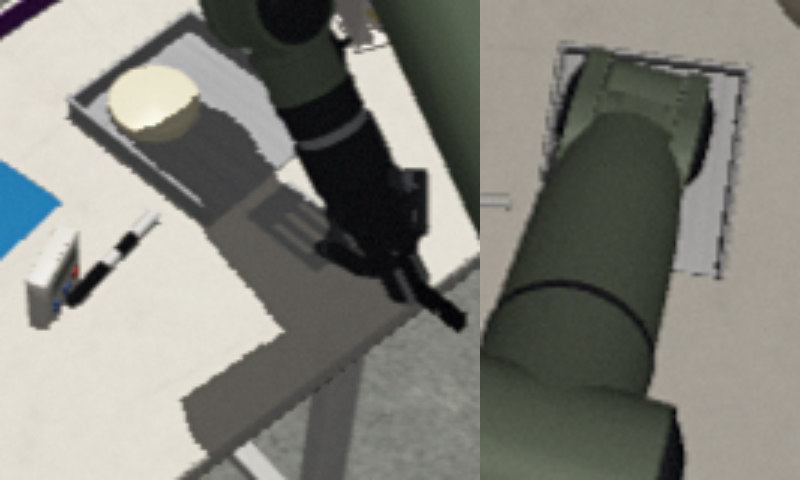

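```bash
python3 - <<'E'
from plan import *
t=P["tray"]; RL=lifter_rot(t[2],0); ox=-.155
bot.set_gripper(1.0); bot.wait(.3)
p=np.array(bot.read_position()); lin(p+[0,0,.075],.15)
p,qq=tool(RL,T(t,(ox,.021,.0)),-.15); p=np.array(p)
bot.move_pose((p+[0,0,.06]).tolist(),qq); print(bot.read_clock())
import cv2; a=bot.camera("scene"); cv2.imwrite("pics/s3.png",cv2.resize(a[240:360,290:450],(800,600),interpolation=cv2.INTER_CUBIC)[:,:,::-1])
print(lin(p,.1,f=8)); bot.set_gripper(0,120)
print(bot.read_clock(),bot.read_position(),bot.read_gripper_width(),bot.read_finger_force(),bot.read_ft_force(),bot.read_moment())
E
```

```text
11.45
False
12.9167 [ 0.3187 -0.0423  0.0174] 0.1363521298222453 116.9947600364685 [0.9972 0.0506 1.0852] [-0.0407 -0.0823  0.0094]
```

View pics/s3.png

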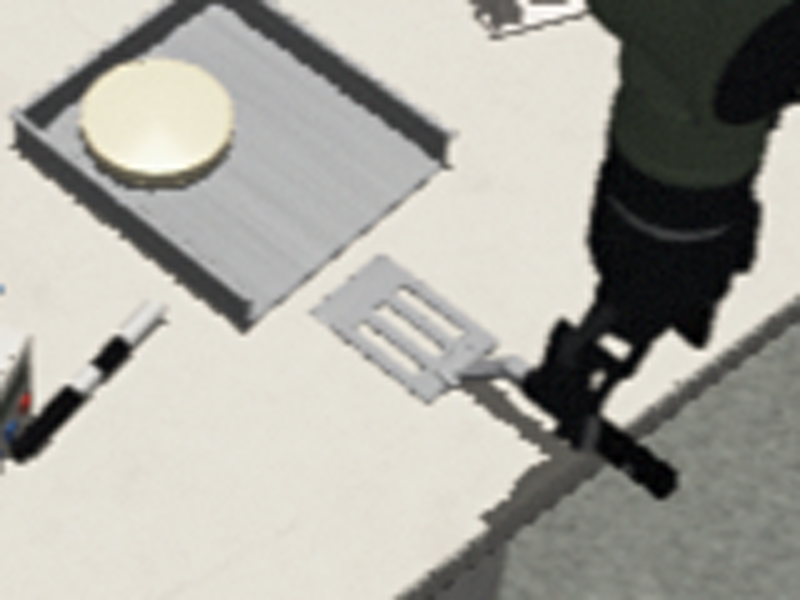

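```bash
python3 - <<'E'
from plan import *
b=lambda u,v,z:back("scene",(290+u/5-.5,240+v/5-.5),z)[:2]
tip=b(347,283,.0); heel=b(463.5,372,.002); d=b(157,106,.018); fr=.5*(b(247,330,0)+b(447,167,0))
t=P["tray"]; c,s=np.cos(t[2]),np.sin(t[2])
for n,x in(("tip",tip),("heel",heel),("dish",d),("front",fr)):
    e=x-t[:2]; print(n,x,"tray frame",c*e[0]+s*e[1],-s*e[0]+c*e[1])
ax=tip-heel; ax/=np.linalg.norm(ax); print("yaw",np.arctan2(ax[1],ax[0]),"tray yaw",t[2],"dish lateral to axis",np.cross(ax,d-tip))
E
```

```text
tip [ 0.5091 -0.079 ] tray frame -0.11089039940837869 0.01796814002308256
heel [ 0.4226 -0.0638] tray frame -0.19874969255386862 0.01791889540154943
dish [ 0.6646 -0.1107] tray frame 0.04772634401979383 0.013784427871246886
front [ 0.5223 -0.1019] tray frame -0.09391530827194593 -0.0022734210455777545
yaw -0.1742515828632482 tray yaw -0.17481207697392573 dish lateral to axis -0.004272615240562903<stdin>:7: DeprecationWarning: Arrays of 2-dimensional vectors are deprecated. Use arrays of 3-dimensional vectors instead. (deprecated in NumPy 2.0)
```

```bash
python3 - <<'E'
from plan import *
t=P["tray"]; gx=-.15; y=.017
p0=np.array(bot.read_position()); lin(p0+[0,0,.012],.1)
RL=lifter_rot(t[2],-.02)
p,qq=tool(RL,T(t,(-.066,y,.010)),gx); lin(p,.15,qq); print(bot.read_clock(),bot.read_ft_force())
p,qq=tool(RL,T(t,(-.066,y,.001)),gx); print(lin(p,.02,qq,2.0),bot.read_ft_force())
z=bot.read_position()[2]; print("tip z over floor",(z-p[2]+.001-.045*np.sin(.02)-.003), bot.read_clock())
p,qq=tool(RL,T(t,(.060,y,.003)),gx); p=np.array(p); p[2]=z
print(lin(p,.05,qq,9.0)); q1=np.array(bot.read_position()); print("remaining to nominal x=.047:",np.linalg.norm((p-q1)[:2])-.013,bot.read_ft_force(),bot.read_moment(),bot.read_clock())
import cv2; a=bot.camera("scene"); cv2.imwrite("pics/s4.png",cv2.resize(a[220:340,280:440],(800,600),interpolation=cv2.INTER_CUBIC)[:,:,::-1])
E
```

```text
13.9333 [-0.2603 -0.1122 -0.9535]
True [ 0.1658 -0.1128  2.3412]
tip z over floor -0.0014444060303076965 14.3333
True
remaining to nominal x=.047: -0.000517892652515126 [-0.3918  0.1159  3.0628] [-0.1597 -0.3878  0.0532] 16.375
```

View pics/s4.png

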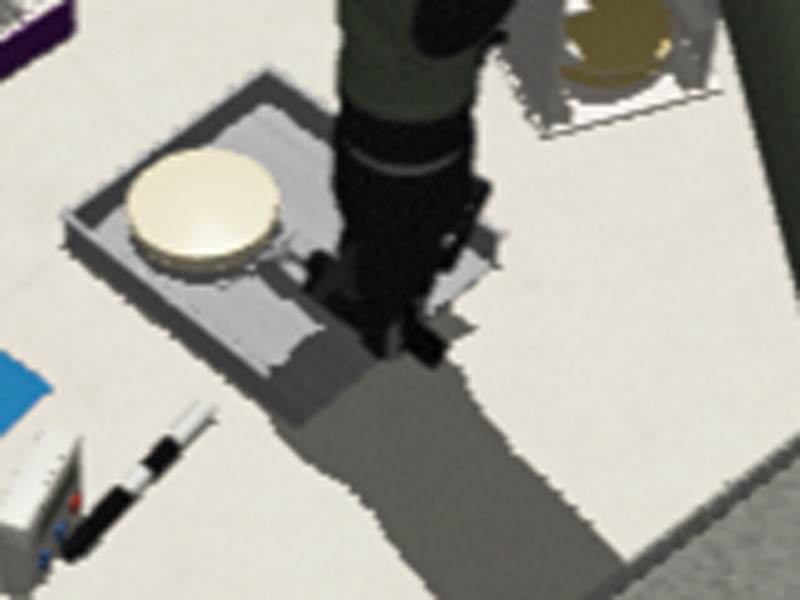

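```bash
python3 - <<'E'
from plan import *
import cv2
r=P["rack"]; c,s=np.cos(r[2]),np.sin(r[2])
for cam,(x0,y0,x1,y1) in(("scene",(372,185,432,250)),("top",(385,238,445,292))):
    im=cv2.imread(f"pics/{cam}0.png"); hsv=cv2.cvtColor(im,cv2.COLOR_BGR2HSV)
    m=((hsv[...,1]>80)&(hsv[...,2]>130)&(hsv[...,0]<30)).astype(np.uint8); k=np.zeros_like(m); k[y0:y1,x0:x1]=m[y0:y1,x0:x1]
    cs,_=cv2.findContours(k,cv2.RETR_EXTERNAL,cv2.CHAIN_APPROX_NONE); ct=max(cs,key=cv2.contourArea); e=cv2.fitEllipse(ct); w=back(cam,e[0],.115)[:2]
    q=np.array([proj(cam,[w[0]+.0455*np.cos(a),w[1]+.0455*np.sin(a),.115]) for a in np.linspace(0,6.28,60)],np.float32); e2=cv2.fitEllipse(q)
    d=w-r[:2]; print(cam,e,"expected size",e2[1],w,"rack frame",c*d[0]+s*d[1],-s*d[0]+c*d[1])
# enlarged rack crops with fitted wireframe
tiles=[]
for cam,(x0,y0) in(("scene",(370,182)),("top",(382,234))):
    w=66;k=6
    t=cv2.resize(cv2.imread(f"pics/{cam}0.png")[y0:y0+w,x0:x0+w],None,fx=k,fy=k,interpolation=cv2.INTER_CUBIC)
    for a,b in [((-.052,.0515,.121),(.052,.0515,.121)),((-.052,-.0515,.121),(.052,-.0515,.121)),((-.052,.0515,.121),(-.052,.0515,0)),((-.052,-.0515,.121),(-.052,-.0515,0)),((-.052,.037,.1),(.052,.037,.1)),((-.052,-.037,.1),(.052,-.037,.1)),((-.052,.0515,.1),(-.052,.037,.1)),((-.052,-.0515,.1),(-.052,-.037,.1))]:
        p=[tuple(int(v) for v in (proj(cam,T(r,P_))-(x0,y0)+.5)*k) for P_ in(a,b)]; cv2.line(t,p[0],p[1],(0,0,255),1)
    tiles.append(t)
cv2.imwrite("pics/rk.png",np.hstack(tiles))
E
```

```text
scene ((401.6936950683594, 203.19497680664062), (18.45249366760254, 28.55272102355957), 96.99594116210938) expected size (20.60865020751953, 30.50835418701172) [ 0.5533 -0.3703] rack frame 0.005411672636631021 -0.002164606239429453
top ((416.7637939453125, 262.5021057128906), (26.17778968811035, 27.22235870361328), 127.06636047363281) expected size (28.991718292236328, 29.78609275817871) [ 0.5562 -0.3661] rack frame 0.005473030462477397 0.0029469222548742357
```

View pics/rk.png

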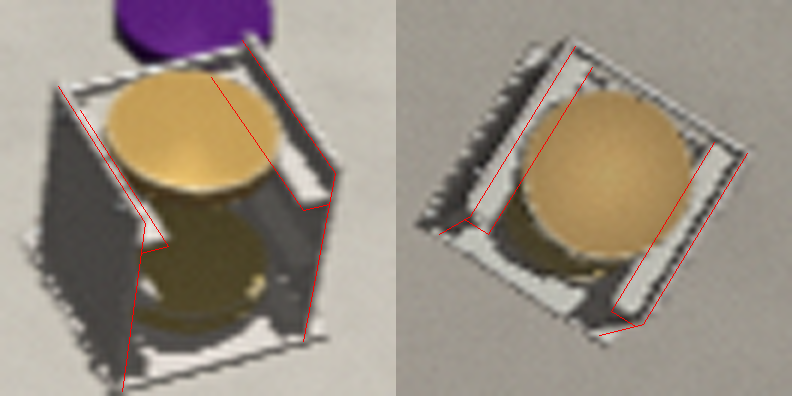

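```bash
cat >> plan.py <<'E'
def dishcheck(p3,tag):
    """compare network bbox of the dish with that of a disc at p3 (underside centre)"""
    for cam in("scene","top"):
        bot.camera(cam)
        pr=np.array([proj(cam,np.add(p3,[.0455*np.cos(a),.0455*np.sin(a),z])) for a in np.linspace(0,6.28,40) for z in(0,.015)])
        lo,hi=pr.min(0),pr.max(0); best=[]
        for d in bot.search_frame(cam,"dish"):
            b=np.array(d["bbox"]); e=np.r_[b[:2]-lo,b[:2]+b[2:]-hi]; best.append((np.abs(e).sum(),e.round(1).tolist(),round(d["confidence"],2)))
        print(tag,cam,min(best) if best else None)
E
python3 - <<'E'
from plan import *
t,r=P["tray"],P["rack"]; gx=-.15; y=.017; F=lifter_rot
RL=F(t[2],.005)
p,qq=tool(RL,T(t,(.0465,y,.05)),gx); lin(p,.06,qq); print(bot.read_clock(),bot.read_ft_force(),bot.read_moment())
dishcheck(T(t,(.0455,y,.052)),"lift")
p,qq=tool(RL,T(t,(-.08,y,.058)),gx); lin(p,.12,qq)
r2=T(r,(.0025,0,0)); r2[2]=r[2]
RL=F(r[2],.005)
p,qq=tool(RL,T(r2,(-.14,0,.058)),gx); lin(p,.12,qq); bot.wait(.3)
print(bot.read_clock(),bot.read_ft_force(),bot.read_moment(),bot.read_position(),p)
dishcheck(T(r2,(-.141,0,.060)),"pre")
E
```

```text
17.3167 [ 0.641   0.7398 -1.8788] [-0.0079  0.2151 -0.0187]
lift scene (np.float64(3.6908886794877844), [0.1, 1.6, -0.5, 1.5], 0.93)
lift top (np.float64(4.639554638727418), [2.1, -1.3, -0.9, 0.4], 0.97)
20.55 [ 0.2065  0.0511 -2.1443] [0.1728 0.1588 0.0069] [ 0.3121 -0.2039  0.0746] [0.31192886689710936, -0.20410145645628505, 0.07454978687544662]
pre scene (np.float64(5.713943265341925), [1.5, -0.6, -3.4, -0.1], 0.6)
pre top (np.float64(4.164129557217166), [0.4, -1.7, 0.7, 1.5], 0.82)
```

```bash
python3 - <<'E'
from plan import *
r=P["rack"]; gx=-.15; r2=T(r,(.0025,0,0)); r2[2]=r[2]
RL=lifter_rot(r[2],.003)
p,qq=tool(RL,T(r2,(-.06,0,.0575)),gx); print(lin(p,.1,qq,8),bot.read_ft_force())
p,qq=tool(RL,T(r2,(-.004,0,.0575)),gx); print(lin(p,.06,qq,5),bot.read_ft_force(),bot.read_clock())
p,qq=tool(RL,T(r2,(.0075,0,.0575)),gx); hit=lin(p,.015,qq,2.5); q1=np.array(bot.read_position())
print(hit,"origin rack x (shifted frame)",.0075-np.linalg.norm(q1-p),q1-p,bot.read_ft_force(),bot.read_moment(),bot.read_clock())
dishcheck(T(r2,(.0015,0,.0595)),"in")
E
```

```text
False [-1.0651  0.1208 -2.0769]
False [ 1.288   0.0693 -1.3164] 22.7833
False origin rack x (shifted frame) 0.007410753093134781 [-0.      0.     -0.0001] [-0.3286 -0.0236 -1.8948] [0.2034 0.2097 0.0293] 23.7
in scene (np.float64(24.985566973388785), [9.5, 10.7, -1.3, -3.4], 0.64)
in top (np.float64(155.6215841903835), [52.3, -27.3, 49.1, -27.0], 0.73)
```

```bash
python3 - <<'E'
from plan import *
r=P["rack"]; gx=-.15; r2=T(r,(.0025,0,0)); r2[2]=r[2]
RL=lifter_rot(r[2],.003)
f=lambda x,z:tool(RL,T(r2,(x,0,z)),gx)
p,qq=f(.0065,.0575); lin(p,.02,qq)
p,qq=f(.0065,.046); print(lin(p,.03,qq,4),bot.read_ft_force(),bot.read_moment(),bot.read_position()-np.array(p))
p,qq=f(-.06,.046); print(lin(p,.08,qq,4),bot.read_ft_force(),bot.read_position()-np.array(p))
p,qq=f(-.14,.046); print(lin(p,.12,qq,6),bot.read_ft_force(),bot.read_moment(),bot.read_clock())
import cv2
a=bot.camera("scene"); b=bot.camera("top"); cv2.imwrite("pics/after_s.png",a[:,:,::-1]); cv2.imwrite("pics/after_t.png",b[:,:,::-1])
for cam in("scene","top"):
    print(cam,[(np.round(d["bbox"]).tolist(),round(d["confidence"],2)) for d in bot.search_frame(cam,"dish")])
    z=np.array([proj(cam,T(r2,(.0015+.0455*np.cos(t),.0455*np.sin(t),h))) for t in np.linspace(0,6.28,40) for h in(.056,.071)]); print(z.min(0),z.max(0)-z.min(0))
E
```

```text
False [ 0.0587  0.1908 -1.9444] [ 0.12    0.1127 -0.01  ] [-0.0001  0.0001 -0.0002]
False [ 0.9274 -0.5837 -1.6601] [ 0.0006 -0.0006  0.0002]
False [-0.1537 -0.7319 -0.927 ] [0.1005 0.1054 0.0167] 26.4833
scene [([393.0, 216.0, 18.0, 10.0], 0.76), ([390.0, 177.0, 26.0, 15.0], 0.76), ([292.0, 232.0, 88.0, 74.0], 0.63), ([292.0, 303.0, 30.0, 29.0], 0.6), ([394.0, 224.0, 22.0, 11.0], 0.3)]
[384.3507 203.915 ] [30.2321 24.3149]
top [([452.0, 223.0, 28.0, 30.0], 0.65)]
[399.7187 250.5356] [29.343  28.8477]
```

```bash
python3 - <<'E'
from plan import *
r=P["rack"]; gx=-.15; r2=T(r,(.0025,0,0)); r2[2]=r[2]
RL=lifter_rot(r[2],0)
f=lambda x,z:tool(RL,T(r2,(x,0,z)),gx)
p,qq=f(-.14,.062); lin(p,.1,qq)
p,qq=f(-.096,.062); print(lin(p,.08,qq,4)); bot.wait(.2)
x=-.096
while x<-.0815:
    x+=.0015; p,qq=f(x,.062); h=lin(p,.02,qq,2.0); F=np.array(bot.read_ft_force()); ax=RL[:,0]; print(round(x,4),h,"axial",round(F@ax,2),"z",round(F[2],2))
    if h or F@ax<-2: break
print(bot.read_clock())
p,qq=f(-.14,.062); lin(p,.1,qq)
bot.camera("scene"); print([(np.round(d["bbox"]).tolist(),round(d["confidence"],2)) for d in bot.search_frame("scene","dish")])
E
```

```text
False
-0.0945 False axial 0.17 z -2.81
-0.093 False axial 0.5 z -1.61
-0.0915 False axial -0.98 z -1.08
-0.09 False axial 0.06 z -1.57
-0.0885 False axial -0.18 z -0.83
-0.087 False axial 0.01 z -1.44
-0.0855 False axial -2.81 z -0.3
29.65
[([389.0, 172.0, 26.0, 20.0], 0.67), ([386.0, 190.0, 31.0, 29.0], 0.49), ([393.0, 214.0, 22.0, 15.0], 0.45)]
```

```bash
python3 - <<'E'
from plan import *
import cv2
t=P["tray"]; gx=-.15; RL=lifter_rot(t[2],0)
p,qq=tool(RL,T(t,(-.157,.021,.06)),gx); lin(p,.12,qq)
p,qq=tool(RL,T(t,(-.157,.021,.008)),gx); lin(p,.12,qq); bot.wait(.2)
p,qq=tool(RL,T(t,(-.157,.021,-.003)),gx); print(lin(p,.015,qq,2.5),bot.read_position()[2]-p[2]-.003)
bot.set_gripper(.5); bot.set_gripper(1.0); bot.wait(.3); p=np.array(bot.read_position()); lin(p+[0,0,.12],.15)
bot.goto_joints([1.185,.326,-.193,1.052,0,1.437]); print(bot.read_clock())
for cam in("scene","top"):
    a=bot.camera(cam); cv2.imwrite(f"pics/end_{cam}.png",a[:,:,::-1])
    for n in("dish","lifter","timer","marker"): print(cam,n,[(np.round(d["bbox"]).tolist(),round(d["confidence"],2)) for d in bot.search_frame(cam,n)])
# change in the bystander zones vs start
    i0=cv2.imread(f"pics/{cam}0.png").astype(int); d=np.abs(i0-a[:,:,::-1]).max(2)>45
    n,l,s,ce=cv2.connectedComponentsWithStats(d.astype(np.uint8)); print("changed",[x[:5].tolist() for x in s[1:] if x[4]>8])
r=P["rack"]
for cam in("scene","top"):
  for dx in(.0035,.0075):
    z=np.array([proj(cam,T(r,(dx+.0455*np.cos(q_),.0455*np.sin(q_),.071))) for q_ in np.linspace(0,6.28,60)]); print(cam,dx,z.min(0),z.max(0))
E
```

```text
True -0.0003531054687811357
37.6167
scene dish [([388.0, 175.0, 27.0, 17.0], 0.77), ([394.0, 217.0, 15.0, 10.0], 0.63), ([285.0, 308.0, 11.0, 29.0], 0.53), ([393.0, 224.0, 20.0, 12.0], 0.48)]
scene lifter [([292.0, 234.0, 91.0, 70.0], 0.74), ([356.0, 291.0, 70.0, 50.0], 0.56)]
scene timer [([284.0, 305.0, 13.0, 33.0], 0.69), ([357.0, 290.0, 68.0, 52.0], 0.19)]
scene marker [([292.0, 304.0, 31.0, 27.0], 0.76)]
changed [[306, 252, 30, 27, 619], [353, 291, 74, 49, 673], [357, 298, 5, 3, 9], [230, 335, 48, 64, 720], [241, 401, 38, 26, 307], [455, 416, 12, 8, 17]]
top dish [([451.0, 224.0, 24.0, 28.0], 0.75)]
top lifter [([311.0, 282.0, 21.0, 72.0], 0.81)]
top timer [([251.0, 245.0, 20.0, 15.0], 0.74)]
top marker [([261.0, 254.0, 37.0, 10.0], 0.73)]
changed [[151, 269, 16, 12, 79], [181, 271, 19, 25, 172], [312, 309, 10, 45, 174]]
scene 0.0035 [384.8525 204.0197] [414.685  224.8705]
scene 0.0075 [384.3097 203.1872] [414.0983 223.9777]
top 0.0035 [400.3508 250.6357] [429.001  279.2112]
top 0.0075 [401.0051 249.5857] [429.6466 278.1439]
```

```bash
python3 - <<'E'
from plan import *
import cv2
r=P["rack"]
for cam,(x0,y0,x1,y1) in(("scene",(386,208,426,242)),("top",(392,250,432,290))):
    a=cv2.imread(f"pics/{cam}0.png").astype(int); b=cv2.imread(f"pics/end_{cam}.png").astype(int)
    d=np.abs(a-b).max(2)[y0:y1,x0:x1]
    print(cam,(d>12).sum()); 
    for row in range(0,y1-y0,1):
        print(row+y0,"".join("#" if v>25 else "+" if v>12 else "." for v in d[row]))
for dx in(.0035,.0075):
  for h in(.056,.071): print(dx,h,"front rim scene",[proj("scene",T(r,(dx+.0455*np.cos(q_),.0455*np.sin(q_),h))).round(1).tolist() for q_ in np.radians([130,160,180,200,230])])
print("top",[proj("top",T(r,(.006+.0455*np.cos(q_),.0455*np.sin(q_),.071))).round(1).tolist() for q_ in np.radians([130,160,180,200,230])])
E
```

```text
scene 148
208 ........................................
209 ........................................
210 ........................................
211 ........................................
212 ........................................
213 ........................................
214 ........................................
215 ........++..............................
216 .........+#++............+..............
217 ..........+#########+#+.................
218 ..........+############++...............
219 ...........+############++..............
220 ...........+#############+..............
221 ............+###########++..............
222 ...........+##########+++...............
223 ........++#+###+#+#+++#++...............
224 .......+#####+++#####++.................
225 .......++++++##++#++++..................
226 ...........+++++++......................
227 ........................................
228 ........................................
229 ........................................
230 ........................................
231 ........................................
232 ......
[... 2071 characters left out ...]
........................................
287 ........................................
288 ........................................
289 ........................................
0.0035 0.056 front rim scene [[393.0, 226.9], [400.7, 228.4], [405.7, 227.7], [409.9, 225.9], [413.7, 221.4]]
0.0035 0.071 front rim scene [[393.5, 223.4], [401.2, 224.9], [406.3, 224.2], [410.5, 222.4], [414.3, 217.9]]
0.0075 0.056 front rim scene [[392.4, 226.0], [400.1, 227.5], [405.1, 226.8], [409.4, 225.0], [413.1, 220.5]]
0.0075 0.071 front rim scene [[392.9, 222.5], [400.6, 224.0], [405.7, 223.4], [409.9, 221.5], [413.7, 217.0]]
top [[400.9, 266.0], [403.9, 272.9], [407.7, 276.3], [412.3, 278.2], [419.8, 277.9]]
```

```bash
python3 -c "
from cell import bot
print(bot.close_job())"
```

```text
the job is handed in; nothing more can be done
None
```

The job was handed in at about 38 s on the robot's clock: the dish is on the middle shelf up against the stop bar and looks level in the scene camera, the lifter lies flat on the worktop, and image comparison shows the other dishes, the timer and the marker unmoved; I also nudged the dish in with the blade's tip to make sure it was seated, and no verdict came back.

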